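# Take the viewing pane out of the sloping console for washing

### The arm

A 6-joint arm with a two-finger parallel gripper is mounted at the origin on the work surface. World frame = base frame: x ahead of the robot, y to its left, z up, the work surface at z = 0. Lengths are in m, angles in rad, forces in N, time in s.
With the tool pointing down it reaches from about 0.325 to 0.85 m from the base axis. Payload 15.5 kg.
Tool frame: the origin (TCP) lies at the very end of the fingers, on their centre line; the grasp point (between the pads) lies 19 mm behind it; z points along the fingers, y is the line along which they close (so a half turn about z gives the same grasp; the last joint's range is limited). The gripper opens to 91 mm and grips with 3 to 60 N. Pads are 32 mm wide; open, the fingers measure 118 mm over their backs; the gripper's body (76 mm by 178 mm) begins 60 mm behind the grasp point.
Start: joints at [1.113, 0.494, 1.345, -0, 1.302, -0.096], TCP at [0.222, 0.584, 0.214] pointing down, gripper open.
Joint ranges: [-2.91, 2.91], [-0.82, 2.16], [0.22, 2.67], [-1.22, 4.37], [0.12, 2.79], [-3.08, 3.08]. Speed limits (rad/s): [1.89, 1.89, 2.57, 3.01, 3.01, 3.01].

### API

Orientations are given as a 3x3 rotation matrix whose columns are the frame's x, y, z axes.
In Python, from workcell import bot, optics gives the robot as it stands. The module is installed in compiled form; this text tells all that it offers.
- The arm moves only by the tool step_arm, never from a script. Its argument "moves" is one flat list of numbers, 5 for each row, row after row: the shift along the world's x, y, z in cm, then the turn about the world's z in degrees, then the opening, from 0 (shut) to 1 (fully open). In form: [x, y, z, roll, fingers, x, y, z, roll, fingers, ...]. A call has 1 to 12 rows; each row is the pose to reach, as a shift and turn from the pose commanded when the call began; what a row does not reach only later rows make up. A row lasts 1/10 s, in which the tool goes at most 50 mm and 8.59 degrees, less where a joint would pass 70% of its speed; a pose out of reach is approached as far as the arm can. A call with a gripper value outside its range is refused whole. The fingers move at their own pace and stop on an object; the grip force is fixed at half the most. Time passes only in rows, so rows that repeat a pose let the fingers close. It gives the time, the measured TCP pose, the force, the opening and the grip force at its end, in the units of the state.
- bot.read_state(): the state, without advancing time (a new reading comes with each control period).
- optics.get_image(name): name is "scene" or "top" or "wrist"; returns a dict with "color" (480x640x3 uint8, blue, green, red), "range_z" (480x640 float32, m along the optical axis (not along the pixel's ray), 0 where there is no reading), "fx", "fy", "cx", "cy" (pixels), "T" (4x4, takes a point from camera to world coordinates); the wrist camera has in their place "T_tool_cam" (4x4, takes a point from camera to tool coordinates, whose origin is the TCP and whose axes are the flange's). Camera axes: x right, y up, looking along -z (the intrinsics and any distortion apply to the point x, -y, -z); pixel columns grow to the right and rows downward; lengths in m; the calibration is good to about 2 mm. The wrist camera is an equidistant fisheye: a pixel r from the principal point sees the ray r / f radians off the axis. A picture is of the moment at which its call begins: read the wrist's pose just before it.
- bot.hand_in(): hands the job in; it is judged then, once.
The state is a dict: "t": time; "joints": joint angles; "joint_velocities": joint speeds; "tau": joint torques, N m; "ee_pos": TCP position; "tool_rot": TCP orientation; "wrist_force": force on the tool from outside, world axes, zero at the start; "wrist_torque": the same for the moment, N m; "width": finger opening in m; "grasp_force": force on a finger pad.
Only numpy, scipy, OpenCV 4.12 (cv2) and the standard library are available. Lean on these libraries where they do the work, as an engineer would, in place of code of your own. Each camera call takes 0.05 s, during which the arm holds its last target. There are 200 camera calls.

### The job

Turn the red swing tab on the sloping console fully aside, then take the blue-framed pane by its black rib and lift it out of its frame. Set it down gently, without dropping it, so that it lies flat on the floor of the white wash tray with its rib upward, and let go. Leave the tab turned aside and everything else on the bench where it stands.

Things in the scene. Friction and masses are not known exactly. Their poses are not given: they have to be found in the camera images.
- console: Cream wedge console, fixed, 212 mm deep (x), 200 wide (y), 165 high at the back. Origin on the bench under the middle of its sloping face, which is 105 mm higher; z up, x towards the high edge. The face slopes at 35 degrees, low edge at -x. Axes on the face: u up the slope (0.819 x + 0.574 z), v = y, n out of it (-0.574 x + 0.819 z). It reaches to u = +-118 mm
- seat (a point): Point on the console: middle of the floor of the pane's pocket, 12 mm below the face along n (u = v = 0). The pocket measures 124 mm along u by 114 mm along v and is 12 mm deep. The point's axes are those of the console.
- lamp (a point): Point on the console: middle of its aluminium lamp bar, 16 mm thick and 200 mm long along v, at u = 110, n = 160 mm, on two posts at v = +-94 mm that rise along n from u = 110 mm. It hangs right above the middle of the face: a tool pointing straight down cannot reach the rib, one pointing along -n passes in front of it. The point's axes are those of the console.
- pivot (a point): Point on the console: where the tab's pivot axis meets the face, at u = -80, v = 0, n = 0 mm. The pivot axis is n.
- tab (a joint): Angle of the red swing tab about n, counter-clockwise seen from outside. 0: it points up the slope and overlaps the pane's lower edge by about 16 mm. Starts within 0.3 of 0, turns either way to stops at +-1.75, stays where left (about 1.5 N at the knob). 16 mm wide, 4 mm thick, reaching 36 mm from the pivot, 1 to 5 mm above the face. Aside, clear of the pane, beyond 1.3 either way.
- knob (a point): Point on the axis of the tab's round upright knob, 28 mm from the pivot axis, 16 mm above the face. The knob is 12 mm in diameter and stands from 5 to 27 mm above the face along n. The point's z axis is n and its x axis points from the pivot to the knob.
- pane: Loose pane, 120 (x) x 110 (y) x 10 mm, blue frame, two white windows, 0.15 to 0.27 kg. Origin in the middle of its underside, z out of its upper side. On its middle a black rib along x, 56 mm long, 12 wide (y), from 10 to 36 mm above the underside. It starts on the pocket floor with about 2 mm of play all round, x up the slope.
- tray: White open wash tray, fixed, 160 mm (x) x 180 mm (y) outside, 35 mm high, walls and floor 5 mm thick. Origin on the bench under its middle, z up.
- jar: Bystander between console and tray: amber jar, 36 mm diameter, 55 mm high, origin under its middle.
- vial: Bystander near the robot: clear vial with red cap, 28 mm diameter, 45 mm high, origin under its middle.
- bottle: Bystander beyond the console and tray: amber bottle, 70 mm diameter, 170 mm high, origin under its middle.
- tipbox: Bystander at the right: pink and white pipette-tip box, 122 x 87 x 80 mm, origin under its middle.
- rack: Bystander at the left: blue tube rack, 130 x 70 x 42 mm, origin under its middle.
- pipette: Bystander at the right: lying pipette, 255 mm long, 30 mm high, origin on the bench under its body.
- beaker: Bystander at the left: glass beaker, 72 mm diameter, 90 mm high, origin under its middle.
Not all that is in view belongs to the job. Of the things shaped like the tray, the white one is meant. What is shaped like the pane but orange is not meant.

How it is judged:
On the way, in this order (a step that is already met when the one before it is completed fails the run):
1. the tab is turned aside, beyond 1.3 rad either way, while the pane still lies in its pocket ((value of joint tab above 1.3 rad or value of joint tab below -1.3 rad) and distance between pane and seat below 0.01 m), for 0.2 s.
2. the pane is lifted out, more than 50 mm from its seat, with the tab still aside ((value of joint tab above 1.3 rad or value of joint tab below -1.3 rad) and distance between pane and seat above 0.05 m), for 0.1 s.
At the end, for the whole second after the job is handed in: The pane lies at rest inside the tray, flat on its floor (underside within 4 mm of the floor, tilted less than 0.08 rad), rib upward, released, and the tab is still turned aside beyond 1.3 rad ((value of joint tab above 1.3 rad or value of joint tab below -1.3 rad) and z of pane in the frame of tray between 0 and 0.009 m and x of pane in the frame of tray between -0.03 and 0.03 m and y of pane in the frame of tray between -0.04 and 0.04 m and angle between pane's own z axis and vertical below 0.08 rad and linear speed of pane below 0.02 m/s); the robot touches nothing.
It fails at once if a bystander is moved by more than 30 mm (distance of any of jar, vial, bottle, tipbox, rack, pipette, beaker from where it was at the start of the episode above 0.03 m).
It fails at once if the pane is dropped: it moves faster than 0.7 m/s with no finger on it (a fall of more than about 25 mm) (contact force between the fingers and pane below 0.1 N and linear speed of pane above 0.7 m/s).
It also fails if it takes over 64 s, if anything falls off the work surface, if the arm or the gripper's body presses on something with over 40 N, if the wrist force passes 120 N, or if a joint passes its speed limit or range.

## Working session

There is one attempt and no reset: what is moved stays moved. The work goes in short steps, Python scripts to look and compute and a tool call to move; the robot and the scene stay as the last step left them, time stands still between calls to the robot, and variables do not carry over. Pictures are saved under pics/ and viewed, at most 12 in all, crops included, and the job is handed in when it is done.

Besides the shell and the picture viewer there is one more tool, called after ">>>" as a command line: name --argument value ..., lists and objects as JSON in quotes. step_arm: Moves the arm, as the interface text tells. Its arguments: {"type":"object","properties":{"moves":{"type":"array","items":{"type":"number"}}},"required":["moves"]}

```bash
mkdir -p pics; cat > h.py <<'E'
import numpy as np, cv2
from workcell import bot, optics
def grab(n,tag):
    im=optics.get_image(n); np.savez(f'{tag}.npz',**im); cv2.imwrite(f'pics/{tag}.png',im['color']); return im
def load(tag): return dict(np.load(f'{tag}.npz'))
def px(im,u,v,r=1):
    p=im['range_z'][v-r:v+r+1,u-r:u+r+1]; z=np.median(p[p>0])
    c=np.array([(u-im['cx'])/im['fx']*z,-(v-im['cy'])/im['fy']*z,-z,1]); return (im['T']@c)[:3]
E
python3 - <<'E'
from h import *
np.set_printoptions(precision=4,suppress=True)
print(bot.read_state())
for n in('scene','top'):
    im=grab(n,n+'0'); print(n,im['T'],im['fx'],im['cx'],im['cy'],[k for k in im])
E
```

```text
{'t': 0.0, 'joints': array([ 1.1125,  0.4942,  1.3461,  0.    ,  1.3025, -0.0955]), 'joint_velocities': array([ 0.0017,  0.0003, -0.0013, -0.0002, -0.0002,  0.0002]), 'tau': array([ -0.0001, -87.8833, -38.1859,   0.0706,   0.0533,  -0.    ]), 'ee_pos': array([0.2216, 0.584 , 0.2133]), 'tool_rot': array([[-0.9349,  0.3549, -0.0006],
       [ 0.3549,  0.9349, -0.0011],
       [ 0.0001, -0.0012, -1.    ]]), 'wrist_force': array([-0.9368,  0.1345, -0.8375]), 'wrist_torque': array([-0.0177,  0.036 , -0.0135]), 'grasp_force': 0.0, 'width': 0.09112001280797552}
scene [[ 0.6681 -0.5611  0.4887  1.0117]
 [ 0.7439  0.5147 -0.4262 -0.4573]
 [-0.0124  0.6483  0.7613  1.0019]
 [ 0.      0.      0.      1.    ]] 442.85897820559904 319.78051134627674 241.37056983925697 ['color', 'range_z', 'fx', 'fy', 'cx', 'cy', 'T']
top [[-0.0293  0.981  -0.1918  0.1645]
 [-0.9995 -0.0268  0.0158  0.0019]
 [ 0.0104  0.1922  0.9813  1.8494]
 [ 0.      0.      0.      1.    ]] 554.4844327577697 314.4130661619066 232.8992442527208 ['color', 'range_z', 'fx', 'fy', 'cx', 'cy', 'T']
```

View pics/scene0.png

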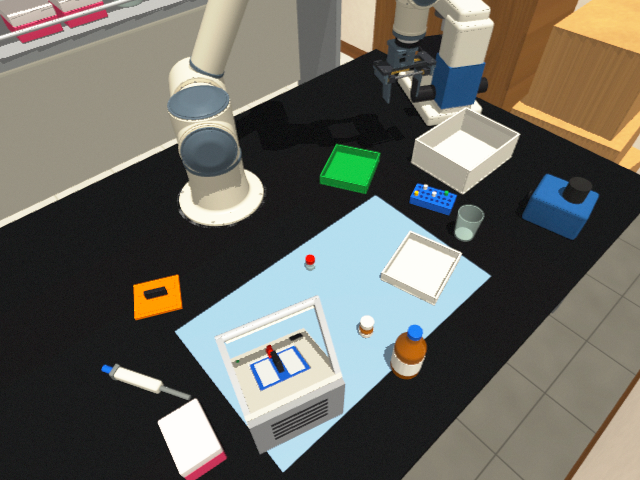

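View pics/top0.png

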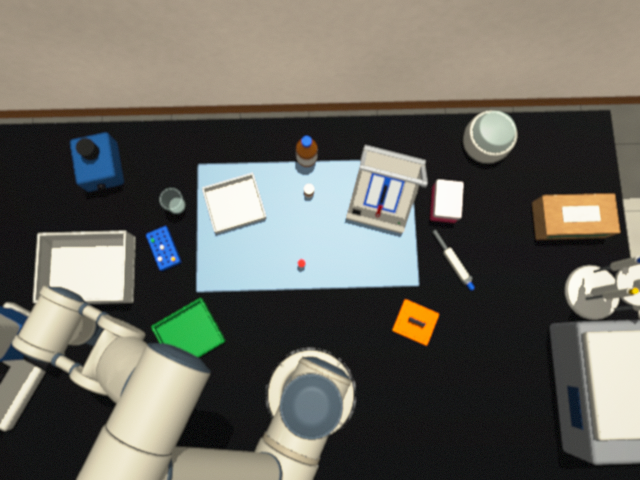

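```bash
python3 - <<'E'
from h import *
s=load('scene0');t=load('top0')
a=s['color'][290:460,210:350];b=t['color'][140:240,340:440]
a=cv2.resize(a,(420,510),interpolation=cv2.INTER_CUBIC)   # x3
b=cv2.resize(b,(380,380),interpolation=cv2.INTER_CUBIC)   # x3.8
c=np.zeros((510,800,3),np.uint8);c[:,:420]=a;c[:380,420:]=b
cv2.imwrite('pics/crop1.png',c)
E
```

```text
(no output)
```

View pics/crop1.png

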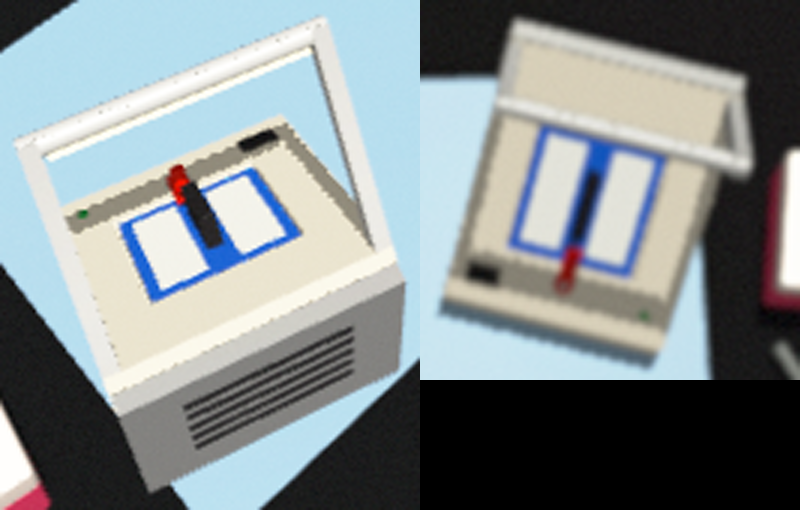

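>>> step_arm --moves '[0,0,5,0,1,0,0,10,0,1,0,0,15,0,1,0,0,20,0,1,0,0,25,0,1,0,0,30,0,1,0,0,35,0,1,0,0,40,0,1,0,0,45,0,1,0,0,50,0,1,0,0,55,0,1,0,0,60,0,1]'

```text
t: 1.3
ee_pos: [0.2032, 0.5354, 0.6928]
tool_rot: [[-0.935, 0.355, 0.01], [0.355, 0.935, 0.027], [-0.0, 0.029, -1.0]]
wrist_force: [-0.6, -0.6, 0.3]
width: 0.091
grasp_force: 0.0
```

>>> step_arm --moves '[0,0,5,0,1,0,0,10,0,1,0,0,15,0,1,0,0,20,0,1,0,0,25,0,1]'

```text
t: 1.8
ee_pos: [0.1797, 0.4732, 0.7408]
tool_rot: [[-0.935, 0.354, 0.018], [0.355, 0.934, 0.047], [0.0, 0.05, -0.999]]
wrist_force: [-0.0, -0.1, -0.2]
width: 0.0913
grasp_force: 0.0
```

```bash
python3 - <<'E'
from h import *
np.set_printoptions(precision=4,suppress=True)
s=load('scene0');t=load('top0')
S=lambda x,y:(round(210+x/3),round(290+y/3))
T=lambda x,y:(round(340+(x-420)/3.8),round(140+y/3.8))
for n,p in dict(paneA=(130,235),paneB=(250,178),paneC=(292,232),paneD=(160,288),ribhi=(213,238),riblo=(188,187),knob=(178,175)).items(): print('S',n,px(s,*S(*p)))
for n,p in dict(pa=(545,135),pb=(658,160),pc=(515,242),pd=(628,270),knob=(572,255),ribhi=(594,180),riblo=(583,238)).items(): print('T',n,px(t,*T(*p)))
for n,p in dict(lampL=(505,105),lampR=(735,162),lampM=(620,132)).items(): print('T',n,px(t,*T(*p),0))
# fit the sloping face plane by depth in region (cream)
print(bot.read_state()['joints'])
E
```

```text
S paneA [ 0.5928 -0.2943  0.0792]
S paneB [ 0.6162 -0.1993  0.0772]
S paneC [ 0.6903 -0.2188  0.1311]
S paneD [ 0.6607 -0.3112  0.1299]
S ribhi [ 0.6541 -0.2599  0.1233]
S riblo [ 0.6073 -0.2459  0.1121]
S knob [ 0.5865 -0.2428  0.0965]
T pa [ 0.6842 -0.2211  0.1243]
T pb [ 0.6599 -0.3162  0.1299]
T pc [ 0.605  -0.1968  0.0705]
T pd [ 0.5789 -0.295   0.069 ]
T knob [ 0.5875 -0.2425  0.0952]
T ribhi [ 0.643  -0.2595  0.1361]
T riblo [ 0.6047 -0.2553  0.079 ]
T lampL [ 0.6546 -0.1669  0.3056]
T lampR [ 0.6057 -0.3422  0.3025]
T lampM [ 0.6322 -0.2565  0.302 ]
[ 1.0856  0.3177  0.221   0.0112  2.553  -0.113 ]
```

>>> step_arm --moves '[0,0,-5,0,1,0,0,-10,0,1,0,0,-10,0,1]'

```text
t: 2.1
ee_pos: [0.1797, 0.4733, 0.6382]
tool_rot: [[-0.935, 0.355, 0.017], [0.355, 0.934, 0.046], [0.0, 0.049, -0.999]]
wrist_force: [-0.1, 1.2, 0.3]
width: 0.0912
grasp_force: 0.0
```

>>> step_arm --moves '[18.6,-13.2,0,0,1,18.6,-13.2,0,0,1,18.6,-13.2,0,0,1,18.6,-13.2,0,0,1,18.6,-13.2,0,0,1,30,-34,0,0,1,30,-34,0,0,1,30,-34,0,0,1,30,-34,0,0,1,30,-34,0,0,1,30,-62,0,0,1,30,-62,0,0,1]'

```text
t: 3.3
ee_pos: [0.4799, 0.032, 0.6399]
tool_rot: [[-0.935, 0.354, 0.016], [0.354, 0.934, 0.048], [0.002, 0.051, -0.999]]
wrist_force: [0.7, 0.5, 0.4]
width: 0.091
grasp_force: 0.0
```

>>> step_arm --moves '[0,-10,0,6,1,0,-19,0,6,1,0,-19,0,6,1,0,-19,0,6,1]'

```text
t: 3.7
ee_pos: [0.4793, -0.1589, 0.6402]
tool_rot: [[-0.967, 0.256, 0.012], [0.256, 0.965, 0.05], [0.001, 0.051, -0.999]]
wrist_force: [1.1, -0.2, -0.1]
width: 0.0914
grasp_force: 0.0
```

>>> step_arm --moves '[19,-6,0,0,1,19,-6,0,0,1,19,-6,0,0,1,19,-6,0,0,1,38,-12,0,0,1,38,-12,0,0,1,38,-12,0,0,1,38,-12,0,0,1,57,-18,0,0,1,57,-18,0,0,1,57,-18,0,0,1,57,-18,0,0,1]'

```text
t: 4.9
ee_pos: [0.7452, -0.2352, 0.4926]
tool_rot: [[-0.966, 0.255, 0.048], [0.257, 0.966, 0.039], [-0.036, 0.05, -0.998]]
wrist_force: [-0.3, -0.6, -1.0]
width: 0.0913
grasp_force: 0.0
```

>>> step_arm --moves '[38,-12,0,0,1,38,-12,0,0,1,38,-12,0,0,1,38,-12,0,0,1]'

```text
t: 5.3
ee_pos: [0.8082, -0.2527, 0.4179]
tool_rot: [[-0.963, 0.255, 0.083], [0.258, 0.966, 0.028], [-0.073, 0.049, -0.996]]
wrist_force: [0.7, 0.7, -0.2]
width: 0.0913
grasp_force: 0.0
```

>>> step_arm --moves '[38,-12,33,0,1]'

```text
t: 5.4
ee_pos: [0.8136, -0.2537, 0.4242]
tool_rot: [[-0.961, 0.256, 0.109], [0.259, 0.966, 0.021], [-0.1, 0.048, -0.994]]
wrist_force: [0.7, -0.7, -0.9]
width: 0.0914
grasp_force: 0.0
```

>>> step_arm --moves '[38,-12,33,0,1]'

```text
t: 5.5
ee_pos: [0.8195, -0.2549, 0.4412]
tool_rot: [[-0.955, 0.255, 0.15], [0.259, 0.966, 0.008], [-0.143, 0.046, -0.989]]
wrist_force: [-0.5, -0.3, 1.5]
width: 0.0912
grasp_force: 0.0
```

>>> step_arm --moves '[38,-12,0,0,1,38,-12,0,0,1]'

```text
t: 5.7
ee_pos: [0.8548, -0.2649, 0.4082]
tool_rot: [[-0.948, 0.255, 0.189], [0.259, 0.966, -0.005], [-0.184, 0.044, -0.982]]
wrist_force: [0.8, 0.2, -1.2]
width: 0.091
grasp_force: 0.0
```

```bash
python3 -c "
from h import *
s=bot.read_state();print(s['joints'],s['ee_pos'],s['tool_rot'][2])"
```

```text
[-0.39412471  0.82270752  0.21969306  0.07257576  1.92069748 -1.67143127] [ 0.85483497 -0.26494668  0.4082352 ] [-0.1837168  0.0443901 -0.9819764]
```

>>> step_arm --moves '[38,-12,20,4,1]'

```text
t: 5.8
ee_pos: [0.8653, -0.2671, 0.4051]
tool_rot: [[-0.958, 0.188, 0.215], [0.192, 0.981, 0.0], [-0.211, 0.042, -0.977]]
wrist_force: [0.2, -0.1, -1.1]
width: 0.0914
grasp_force: 0.0
```

>>> step_arm --moves '[38,-12,33,0,1]'

```text
t: 5.9
ee_pos: [0.8713, -0.269, 0.4186]
tool_rot: [[-0.95, 0.188, 0.248], [0.191, 0.981, -0.01], [-0.246, 0.038, -0.969]]
wrist_force: [-0.2, -0.2, 0.2]
width: 0.0914
grasp_force: 0.0
```

>>> step_arm --moves '[38,-12,33,0,1]'

```text
t: 6.0
ee_pos: [0.8773, -0.27, 0.4333]
tool_rot: [[-0.94, 0.192, 0.283], [0.194, 0.981, -0.022], [-0.282, 0.034, -0.959]]
wrist_force: [-0.3, 0.2, -0.2]
width: 0.0911
grasp_force: 0.0
```

>>> step_arm --moves '[38,-12,33,0,1]'

```text
t: 6.1
ee_pos: [0.8839, -0.2713, 0.4451]
tool_rot: [[-0.93, 0.192, 0.315], [0.192, 0.981, -0.032], [-0.315, 0.031, -0.949]]
wrist_force: [-0.1, 0.5, 0.0]
width: 0.0912
grasp_force: 0.0
```

>>> step_arm --moves '[38,-12,33,0,1]'

```text
t: 6.2
ee_pos: [0.8909, -0.2728, 0.4555]
tool_rot: [[-0.918, 0.193, 0.346], [0.19, 0.981, -0.041], [-0.347, 0.028, -0.938]]
wrist_force: [-0.5, -0.1, 0.3]
width: 0.0912
grasp_force: 0.0
```

>>> step_arm --moves '[38,-12,33,0,1]'

```text
t: 6.3
ee_pos: [0.898, -0.2745, 0.4657]
tool_rot: [[-0.906, 0.194, 0.376], [0.189, 0.981, -0.051], [-0.378, 0.025, -0.925]]
wrist_force: [0.2, -0.7, 0.9]
width: 0.0913
grasp_force: 0.0
```

>>> step_arm --moves '[38,-12,33,0,1]'

```text
t: 6.4
ee_pos: [0.9053, -0.2763, 0.4757]
tool_rot: [[-0.893, 0.195, 0.406], [0.187, 0.981, -0.06], [-0.41, 0.022, -0.912]]
wrist_force: [0.2, 1.0, 0.3]
width: 0.0915
grasp_force: 0.0
```

>>> step_arm --moves '[38,-12,33,0,1]'

```text
t: 6.5
ee_pos: [0.9127, -0.2781, 0.4858]
tool_rot: [[-0.879, 0.196, 0.435], [0.184, 0.98, -0.069], [-0.441, 0.019, -0.898]]
wrist_force: [0.1, 1.2, 0.2]
width: 0.0913
grasp_force: 0.0
```

>>> step_arm --moves '[38,-12,25,0,1]'

```text
t: 6.6
ee_pos: [0.9235, -0.281, 0.4921]
tool_rot: [[-0.862, 0.197, 0.466], [0.181, 0.98, -0.079], [-0.473, 0.016, -0.881]]
wrist_force: [0.5, -0.6, -0.3]
width: 0.0912
grasp_force: 0.0
```

>>> step_arm --moves '[38,-12,25,0,1]'

```text
t: 6.7
ee_pos: [0.9346, -0.284, 0.4964]
tool_rot: [[-0.846, 0.199, 0.495], [0.179, 0.98, -0.089], [-0.502, 0.013, -0.865]]
wrist_force: [0.6, 0.5, -0.7]
width: 0.0912
grasp_force: 0.0
```

>>> step_arm --moves '[38,-12,25,0,1]'

```text
t: 6.8
ee_pos: [0.9456, -0.287, 0.5015]
tool_rot: [[-0.828, 0.201, 0.523], [0.176, 0.98, -0.098], [-0.532, 0.011, -0.847]]
wrist_force: [-0.4, -0.4, -0.1]
width: 0.0913
grasp_force: 0.0
```

>>> step_arm --moves '[38,-12,25,0,1]'

```text
t: 6.9
ee_pos: [0.9565, -0.29, 0.507]
tool_rot: [[-0.809, 0.202, 0.551], [0.172, 0.979, -0.107], [-0.562, 0.008, -0.827]]
wrist_force: [-0.3, -0.4, -0.5]
width: 0.0912
grasp_force: 0.0
```

>>> step_arm --moves '[-52,9,-2,-3.6,1,-52,9,-2,-3.6,1,-52,9,-2,-3.6,1,-52,9,-2,-3.6,1,-52,9,-2,-3.6,1,-52,9,-2,-3.6,1,-52,9,-2,-3.6,1,-52,9,-2,-3.6,1,-52,9,-2,-3.6,1,-52,9,-2,-3.6,1,-52,9,-2,-3.6,1,-52,9,-2,-3.6,1]'

```text
t: 8.1
ee_pos: [0.4324, -0.1987, 0.4871]
tool_rot: [[-0.797, 0.265, 0.543], [0.223, 0.964, -0.143], [-0.561, 0.007, -0.828]]
wrist_force: [0.2, 0.9, -0.4]
width: 0.0911
grasp_force: 0.0
```

>>> step_arm --moves '[4,-1.5,-24,0,1,4,-1.5,-24,0,1,4,-1.5,-24,0,1,4,-1.5,-24,0,1,4,-1.5,-24,0,1,4,-1.5,-24,0,1]'

```text
t: 8.7
ee_pos: [0.4746, -0.2137, 0.2415]
tool_rot: [[-0.802, 0.264, 0.536], [0.226, 0.965, -0.137], [-0.553, 0.011, -0.833]]
wrist_force: [0.2, -0.8, 0.3]
width: 0.0913
grasp_force: 0.0
```

```bash
python3 - <<'E'
from h import *
np.set_printoptions(precision=4,suppress=True)
s=bot.read_state(); im=grab('wrist','w1')
np.savez('w1s.npz',p=s['ee_pos'],R=s['tool_rot']); print(s['ee_pos'],s['tool_rot'],s['joints'],im['T_tool_cam'],im['fx'],im['cx'],im['cy'],[k for k in im])
E
```

```text
[ 0.4746 -0.2137  0.2415] [[-0.802   0.2637  0.536 ]
 [ 0.2258  0.9645 -0.1367]
 [-0.553   0.0114 -0.8331]] [-0.7069  0.1227  2.0452  0.5373  0.4974 -2.4216] [[ 0.0008  0.9631  0.269   0.0753]
 [ 1.     -0.0007 -0.0003 -0.0011]
 [-0.0001  0.269  -0.9631 -0.1702]
 [ 0.      0.      0.      1.    ]] 371.64829954431775 324.4046108688456 246.8936808121852 ['color', 'range_z', 'fx', 'fy', 'cx', 'cy', 'T_tool_cam']
```

View pics/w1.png

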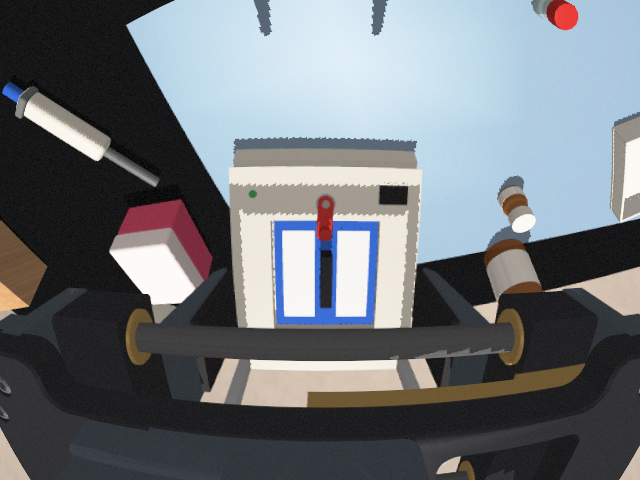

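```bash
cat >> h.py <<'E'
def wpx(im,st,u,v,r=1):
    p=im['range_z'][v-r:v+r+1,u-r:u+r+1]; z=np.median(p[p>0])
    dx,dy=u-im['cx'],v-im['cy']; rr=np.hypot(dx,dy)+1e-9; th=rr/im['fx']; k=np.tan(th)*z/rr
    c=np.array([dx*k,-dy*k,-z,1]); return st['R']@(im['T_tool_cam']@c)[:3]+st['p']
yaw=-0.265; ORG=np.array([.632,-.257,0])
def axes(yaw=yaw):
    X=np.array([np.cos(yaw),np.sin(yaw),0]);Y=np.array([-np.sin(yaw),np.cos(yaw),0]);Z=np.array([0,0,1.])
    return .819*X+.574*Z,Y,-.574*X+.819*Z
def con(p,O=ORG,yaw=yaw):
    u,v,n=axes(yaw); d=p-O-[0,0,.105]; return 1000*np.array([d@u,d@v,d@n])
E
python3 - <<'E'
from h import *
np.set_printoptions(precision=1,suppress=True)
im=load('w1');st=load('w1s')
for n,p in dict(pLR=(278,225),pLL=(375,225),pUR=(280,319),pUL=(371,319),tabpivot=(325,204),knob=(325,236),rib0=(326,256),rib1=(326,303),faceL=(240,260),faceR=(410,230)).items():
    w=wpx(im,st,*p); print(n,w*1000,con(w))
E
```

```text
pLR [ 578.9 -291.7   70.7] [-54.3 -47.4  -3.9]
pLL [ 607.1 -193.6   70.4] [-53.1  54.6  -5. ]
pUR [ 662.9 -316.9  133. ] [ 53.3 -49.7  -3.2]
pUL [ 692.7 -218.   132.6] [55.4 53.6 -5.2]
tabpivot [ 568.6 -237.8   65.3] [-77.    2.    5.5]
knob [ 580.4 -241.4   97.7] [-48.3   1.6  25. ]
rib0 [ 599.8 -245.7  106.6] [-27.    2.5  20.9]
rib1 [ 639.1 -256.7  136.1] [23.4  2.1 21.6]
faceL [ 594.6 -339.8   95.1] [-17.5 -89.7   0.2]
faceR [ 619.2 -158.    75.6] [-48.2  92.2  -2.1]
```

```bash
python3 - <<'E'
from h import *
im=load('w1'); cv2.imwrite('pics/crop2.png',cv2.resize(im['color'][185:335,225:425],(800,600),interpolation=cv2.INTER_CUBIC))
E
```

```text
(no output)
```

View pics/crop2.png

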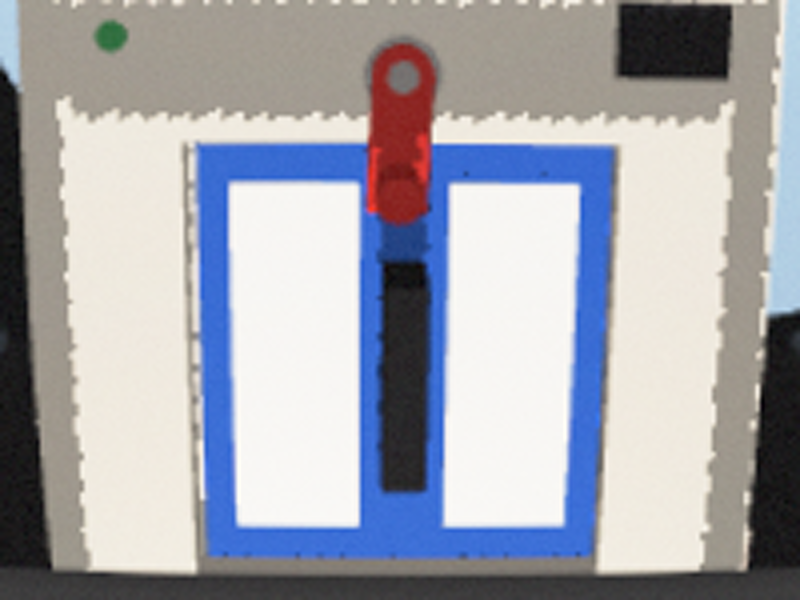

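>>> step_arm --moves '[9.7,-2.5,-13.5,0,1,9.7,-2.5,-13.5,0,1,9.7,-2.5,-13.5,0,1,9.7,-2.5,-13.5,0,1,9.7,-2.5,-13.5,0,1]'

```text
t: 9.25
ee_pos: [0.5759, -0.2404, 0.1122]
tool_rot: [[-0.797, 0.262, 0.545], [0.222, 0.965, -0.14], [-0.562, 0.01, -0.827]]
wrist_force: [-0.2, -0.2, 0.7]
width: 0.0912
grasp_force: 0.0
```

>>> step_arm --moves '[0.9,-0.2,-2,0,1,1.3,-0.3,-3,0,1,1.3,-0.3,-3,0,0,1.3,-0.3,-3,0,0,1.3,-0.3,-3,0,0,1.3,-0.3,-3,0,0,1.3,-0.3,-3,0,0,1.3,-0.3,-3,0,0,1.3,-0.3,-3,0,0,1.3,-0.3,-3,0,0]'

```text
t: 10.25
ee_pos: [0.589, -0.2435, 0.0866]
tool_rot: [[-0.804, 0.264, 0.532], [0.225, 0.964, -0.139], [-0.55, 0.008, -0.835]]
wrist_force: [-0.2, -0.4, -0.4]
width: 0.0301
grasp_force: 0.0
```

```bash
python3 - <<'E'
from h import *
s=bot.read_state(); print(con(s['ee_pos'],np.array([.6333,-.255,0])),s['width'],s['grasp_force'],s['wrist_force'])
u,v,n=axes();c=.028
O=s['ee_pos']
for th in(.4,.8,1.2,1.5,1.6): print(th,np.round(100*(c*(np.cos(th)-1)*u+c*np.sin(th)*v),2))
E
```

```text
[-48.00606758  -0.49525167  11.17718709] 0.030104771852044833 0.0 [-0.15678314 -0.37878408 -0.44897891]
0.4 [ 0.11  1.1  -0.13]
0.8 [-0.15  2.12 -0.49]
1.2 [-0.73  2.9  -1.02]
1.5 [-1.33  3.25 -1.49]
1.6 [-1.54  3.32 -1.65]
```

>>> step_arm --moves '[0,0,0,0,0,0,0,0,0,0,0,0,0,0,0,0,0,0,0,0,0,0,0,0,0]'

```text
t: 10.75
ee_pos: [0.5891, -0.2434, 0.0866]
tool_rot: [[-0.804, 0.264, 0.532], [0.225, 0.964, -0.139], [-0.55, 0.008, -0.835]]
wrist_force: [1.0, 0.7, -0.7]
width: 0.0106
grasp_force: 30.0
```

>>> step_arm --moves '[0.1,0.6,0,0,0,0.1,1.1,-0.1,0,0,0,1.6,-0.3,0,0,-0.15,2.1,-0.5,0,0,-0.4,2.5,-0.75,0,0,-0.7,2.9,-1.0,0,0,-1.0,3.1,-1.25,0,0,-1.3,3.2,-1.5,0,0,-1.5,3.3,-1.65,0,0,-1.6,3.3,-1.75,0,0,-1.6,3.3,-1.75,0,0]'

```text
t: 11.85
ee_pos: [0.5802, -0.2121, 0.0794]
tool_rot: [[-0.816, 0.267, 0.513], [0.23, 0.964, -0.135], [-0.531, 0.008, -0.847]]
wrist_force: [10.8, -4.5, -18.4]
width: 0.0107
grasp_force: 30.0
```

```bash
python3 - <<'E'
from h import *
s=bot.read_state(); print(con(s['ee_pos'],np.array([.6333,-.255,0])),s['width'],s['grasp_force'],s['wrist_force'])
E
```

```text
[-65.84038141  27.48010981  14.92833808] 0.01067427965498254 29.990316331386566 [ 10.80353795  -4.45512846 -18.39856432]
```

```bash
python3 - <<'E'
from h import *
s=bot.read_state(); print(np.round(s['joints'],3)); im=grab('wrist','w2');np.savez('w2s.npz',p=s['ee_pos'],R=s['tool_rot'])
cv2.imwrite('pics/w2c.png',cv2.resize(im['color'][150:350,200:440],(720,600),interpolation=cv2.INTER_CUBIC))
E
```

```text
[-0.529  0.554  2.004  1.297  0.149 -3.082]
```

View pics/w2c.png

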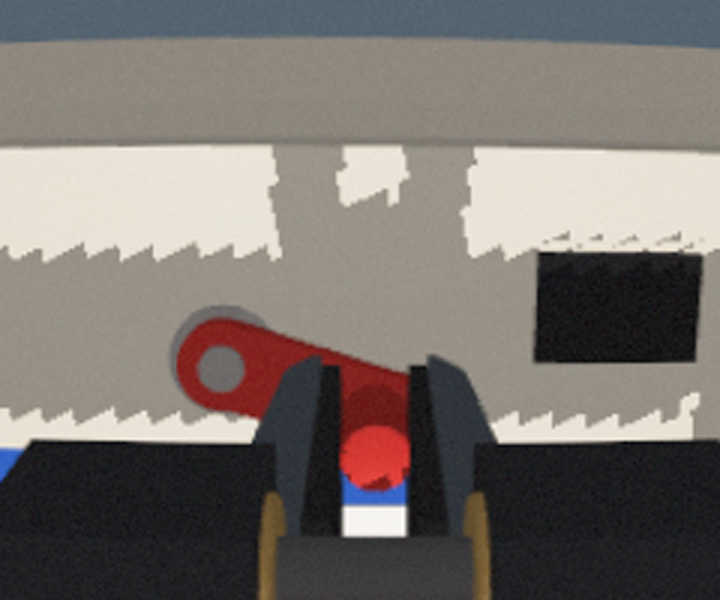

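>>> step_arm --moves '[0,0,0,0,0.3,0,0,0,0,0.3,0,0,0,0,0.3,-0.6,0.15,0.8,0,0.3,-1.1,0.3,1.7,0,0.3,-2.2,0.6,3.3,0,0.3,-0.8,0.2,4.3,0,0,-0.8,0.2,4.3,0,0,-0.8,0.2,4.3,0,0]'

```text
t: 12.8
ee_pos: [0.5721, -0.2098, 0.1232]
tool_rot: [[-0.815, 0.266, 0.515], [0.229, 0.964, -0.135], [-0.532, 0.008, -0.847]]
wrist_force: [0.5, -0.0, 0.4]
width: 0.0065
grasp_force: 0.0
```

```bash
python3 - <<'E'
from h import *
s=bot.read_state(); print(np.round(s['joints'],3),con(s['ee_pos'],np.array([.6333,-.255,0])),s['tool_rot'])
im=grab('wrist','w3');np.savez('w3s.npz',p=s['ee_pos'],R=s['tool_rot'])
cv2.imwrite('pics/w3c.png',cv2.resize(im['color'][150:350,200:440],(720,600),interpolation=cv2.INTER_CUBIC))
E
```

```text
[-0.535  0.456  1.99   0.775  0.211 -2.557] [-47.67444207  27.60951992  55.59550573] [[-0.8151321   0.265554    0.51482107]
 [ 0.22895823  0.96406261 -0.13476427]
 [-0.53210694  0.00802184 -0.84663915]]
```

View pics/w3c.png

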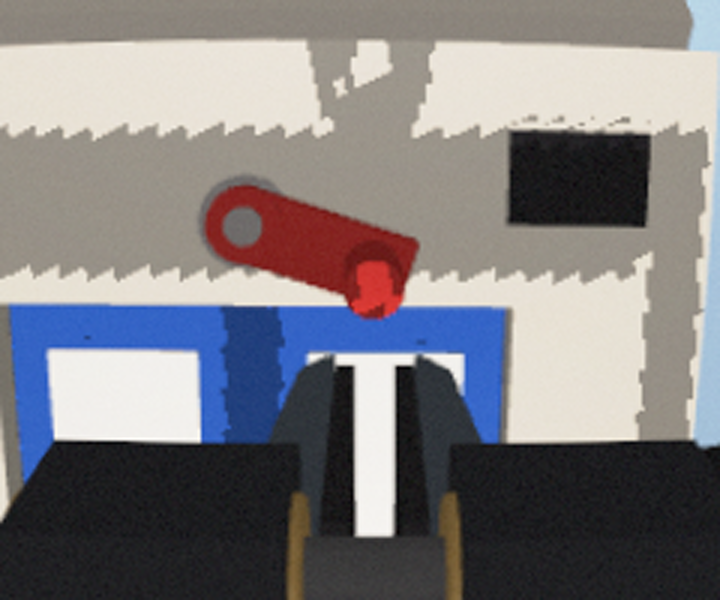

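>>> step_arm --moves '[0.3,-0.1,0.2,0,0,1.5,-0.4,-1.5,0,0,2.7,-0.7,-3.3,0,0,2.7,-0.7,-3.3,0,0,2.1,-0.55,-3.75,0,0,1.6,-0.4,-4.1,0,0,1.4,-0.35,-4.3,0,0,1.4,-0.35,-4.3,0,0]'

```text
t: 13.65
ee_pos: [0.5854, -0.2127, 0.0804]
tool_rot: [[-0.815, 0.266, 0.514], [0.23, 0.964, -0.134], [-0.531, 0.009, -0.847]]
wrist_force: [0.9, 1.6, 3.1]
width: 0.0005
grasp_force: 1.6
```

```bash
python3 - <<'E'
from h import *
s=bot.read_state(); print(np.round(s['joints'],3),con(s['ee_pos'],np.array([.6333,-.255,0])),s['wrist_force'])
E
```

```text
[-0.526  0.556  1.991  1.229  0.152 -3.011] [-61.06596979  28.24793233  12.7499723 ] [0.92825801 1.58914024 3.10873412]
```

>>> step_arm --moves '[-1.1,0.3,1.7,0,0,-2.6,0.7,3.9,0,0,1.5,-3.3,7.4,0,1,1.5,-3.3,7.4,0,1,1.5,-3.3,7.4,0,1,1.5,-3.3,7.4,0,1]'

```text
t: 14.25
ee_pos: [0.6003, -0.2463, 0.1543]
tool_rot: [[-0.815, 0.266, 0.514], [0.23, 0.964, -0.135], [-0.531, 0.008, -0.847]]
wrist_force: [-0.7, 0.3, -1.2]
width: 0.0295
grasp_force: 0.0
```

```bash
python3 - <<'E'
from h import *
s=bot.read_state(); print(np.round(s['joints'],3),con(s['ee_pos'],np.array([.6333,-.255,0])),s['tool_rot'])
im=grab('wrist','w4');np.savez('w4s.npz',p=s['ee_pos'],R=s['tool_rot'])
cv2.imwrite('pics/w4c.png',cv2.resize(im['color'][150:350,180:460],(784,560),interpolation=cv2.INTER_CUBIC))
E
```

```text
[-0.572  0.437  1.865  0.511  0.343 -2.311] [ 0.36725475 -0.23822963 59.99949477] [[-0.8153125   0.26648759  0.51405243]
 [ 0.22997269  0.96380314 -0.13489279]
 [-0.5313926   0.00823824 -0.84708561]]
```

View pics/w4c.png

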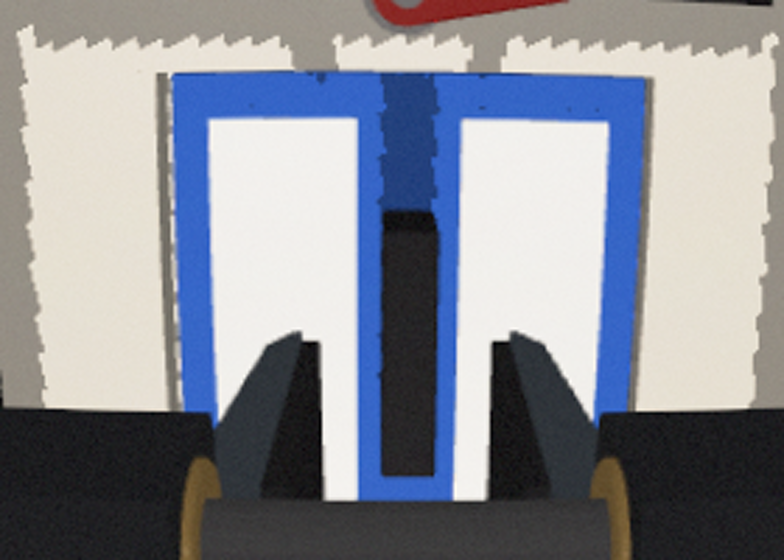

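>>> step_arm --moves '[1.5,-0.4,-2.2,0,1,2.5,-0.7,-3.7,0,1,3.0,-0.8,-4.4,0,1,3.0,-0.8,-4.4,0,1,3.0,-0.8,-4.4,0,0,3.0,-0.8,-4.4,0,0,3.0,-0.8,-4.4,0,0,3.0,-0.8,-4.4,0,0,3.0,-0.8,-4.4,0,0,3.0,-0.8,-4.4,0,0,3.0,-0.8,-4.4,0,0,3.0,-0.8,-4.4,0,0]'

```text
t: 15.5
ee_pos: [0.6309, -0.2543, 0.1101]
tool_rot: [[-0.815, 0.267, 0.514], [0.23, 0.964, -0.135], [-0.531, 0.009, -0.847]]
wrist_force: [-0.5, 1.3, 1.7]
width: 0.012
grasp_force: 30.0
```

>>> step_arm --moves '[0,0,0,0,0,0,0,0,0,0,0,0,0,0,0,0,0,0,0,0,0,0,0,0,0]'

```text
t: 16.0
ee_pos: [0.6308, -0.2543, 0.1101]
tool_rot: [[-0.815, 0.266, 0.514], [0.23, 0.964, -0.135], [-0.531, 0.008, -0.847]]
wrist_force: [0.0, 3.3, 3.6]
width: 0.0116
grasp_force: 30.0
```

```bash
python3 - <<'E'
from h import *
s=bot.read_state(); print(np.round(s['joints'],3),con(s['ee_pos'],np.array([.6333,-.255,0])),s['width'],s['grasp_force'],s['wrist_force'])
t=load('top0')
# white tray: click corners from top picture, rim and floor
for n,p in dict(c1=(206,186),c2=(257,175),c3=(264,218),c4=(215,231),floor=(235,203),f2=(220,200),f3=(248,205),jar=(309,190),bottle=(307,142)).items(): print(n,np.round(px(t,*p),4))
E
```

```text
[-0.552  0.544  1.829  0.606  0.275 -2.396] [0.82074862 0.00785382 5.6115707 ] 0.011622103749970306 29.98708337545395 [0.00847866 3.29590105 3.6385587 ]
c1 [0.6908 0.3346 0.0351]
c2 [ 0.7358  0.165  -0.    ]
c3 [0.581  0.1421 0.0068]
c4 [0.5361 0.3047 0.0275]
floor [0.6368 0.2408 0.0043]
f2 [0.6483 0.2918 0.0058]
f3 [0.6286 0.1964 0.0042]
jar [ 0.6624 -0.0132  0.0537]
bottle [ 0.7884 -0.0102  0.1704]
```

>>> step_arm --moves '[-0.6,0.15,0.8,0,0,-1.1,0.3,1.65,0,0,-2.2,0.6,3.3,0,0,-4.4,1.2,6.6,0,0,-6.6,1.8,9.9,0,0,-9,2.4,13,0,0,-9,2.4,13,0,0]'

```text
t: 16.7
ee_pos: [0.5391, -0.2302, 0.2437]
tool_rot: [[-0.814, 0.267, 0.516], [0.229, 0.964, -0.137], [-0.534, 0.006, -0.845]]
wrist_force: [-0.2, 0.4, -2.1]
width: 0.0119
grasp_force: 30.0
```

```bash
python3 - <<'E'
from h import *
s=bot.read_state(); print(np.round(s['joints'],3),con(s['ee_pos'],np.array([.6333,-.255,0])),s['width'],s['grasp_force'],s['wrist_force'])
im=grab('wrist','w5'); t=load('top0')
a=cv2.resize(im['color'],(480,360)); b=cv2.resize(t['color'][165:240,190:270],(320,300),interpolation=cv2.INTER_CUBIC)
c=np.zeros((360,800,3),np.uint8);c[:,:480]=a;c[:300,480:]=b;cv2.imwrite('pics/w5c.png',c)
E
```

```text
[-0.62   0.213  1.895  0.38   0.531 -2.199] [-1.31169565e-01 -7.05999074e-01  1.69523514e+02] 0.011945743501377256 29.97784048318863 [-0.20799551  0.41331373 -2.10713834]
```

View pics/w5c.png

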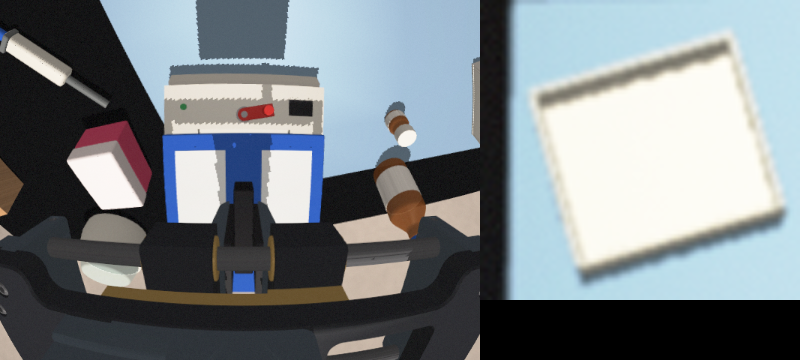

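>>> step_arm --moves '[-4,1,4,0,0,-6,2,8,0,0,-8,3,12,0,0,-8,3,17,0,0,-8,3,22,-5,0,-8,6,24,-12,0,-6,11,24,-20,0,-5,16,24,-28,0,-4,20,24,-36,0,-4,25,24,-44,0,-4,30,24,-52,0,-4,34,24,-60,0]'

```text
t: 17.95
ee_pos: [0.4931, -0.0057, 0.4743]
tool_rot: [[-0.49, 0.821, 0.292], [0.706, 0.57, -0.42], [-0.511, 0.0, -0.86]]
wrist_force: [1.6, -0.4, -1.7]
width: 0.0115
grasp_force: 30.0
```

```bash
python3 - <<'E'
from h import *
s=bot.read_state(); print(np.round(s['joints'],3),s['width'],s['ee_pos'])
t=load('top0'); P=[]
for u,v in((203,188),(253,173.7),(266.2,216.7),(215.7,233.7)):
    d=t['T'][:3,:3]@np.array([(u-t['cx'])/t['fx'],-(v-t['cy'])/t['fy'],-1]); o=t['T'][:3,3]; P.append((o+d*(.035-o[2])/d[2])[:2])
P=np.array(P);print(P,P.mean(0),cv2.minAreaRect(P.astype(np.float32)*1000))
E
```

```text
[ 0.206  0.027  1.436 -0.493  1.465 -0.402] 0.011524846810233899 [ 0.49312641 -0.0056616   0.47426086]
[[0.68405159 0.34470424]
 [0.72996905 0.17549655]
 [0.57884443 0.1325404 ]
 [0.52539812 0.30109866]] [0.6295658  0.23845996] ((628.1388549804688, 237.71282958984375), (164.5368194580078, 176.6954345703125), 15.368169784545898)
```

>>> step_arm --moves '[0,4,0,-8,0,0,8,0,-16,0,0,12,0,-24,0,0,15,0,-32,0,0,17,0,-40,0,0,19,0,-48,0,0,19,0,-56,0,0,19,0,-64,0,0,19,0,-72,0,0,19,0,-80,0,0,19,0,-88,0,0,19,0,-96,0]'

```text
t: 19.15
ee_pos: [0.4938, 0.1833, 0.4731]
tool_rot: [[0.753, 0.481, -0.449], [0.412, -0.877, -0.247], [-0.512, 0.001, -0.859]]
wrist_force: [0.7, 0.5, -2.3]
width: 0.0117
grasp_force: 30.0
```

>>> step_arm --moves '[0,0,0,-7,0,0,0,0,-14,0,0,0,0,-14,0]'

```text
t: 19.45
ee_pos: [0.494, 0.1821, 0.4734]
tool_rot: [[0.831, 0.255, -0.495], [0.218, -0.967, -0.132], [-0.512, 0.001, -0.859]]
wrist_force: [-0.4, 0.6, -2.6]
width: 0.0119
grasp_force: 30.0
```

```bash
python3 -c "
from h import *
s=bot.read_state();print(s['joints'],s['width'])"
```

```text
[ 0.24491414  0.53021673  0.73070265 -0.01156583  2.41783172  1.55192018] 0.011898796322284048
```

>>> step_arm --moves '[4.7,1.7,0,0,0,9.4,3.4,0,0,0,14,5,0,0,0,19,7,0,0,0,24,9,0,0,0,28,10,0,0,0]'

```text
t: 20.05
ee_pos: [0.6308, 0.2353, 0.423]
tool_rot: [[0.843, 0.26, -0.472], [0.228, -0.966, -0.126], [-0.488, -0.001, -0.873]]
wrist_force: [0.3, -0.7, -1.0]
width: 0.0119
grasp_force: 30.0
```

>>> step_arm --moves '[38,13,25,0,0]'

```text
t: 20.15
ee_pos: [0.6337, 0.2356, 0.4252]
tool_rot: [[0.852, 0.257, -0.456], [0.229, -0.966, -0.118], [-0.471, -0.004, -0.882]]
wrist_force: [-0.3, 0.0, -2.7]
width: 0.0117
grasp_force: 30.0
```

>>> step_arm --moves '[38,13,25,0,0]'

```text
t: 20.25
ee_pos: [0.6364, 0.2362, 0.4316]
tool_rot: [[0.865, 0.255, -0.433], [0.231, -0.967, -0.108], [-0.446, -0.007, -0.895]]
wrist_force: [-0.3, 0.6, -1.0]
width: 0.0117
grasp_force: 30.0
```

>>> step_arm --moves '[38,13,25,0,0]'

```text
t: 20.35
ee_pos: [0.6398, 0.2371, 0.4353]
tool_rot: [[0.875, 0.254, -0.412], [0.234, -0.967, -0.099], [-0.424, -0.009, -0.906]]
wrist_force: [-0.7, 0.1, -2.2]
width: 0.0116
grasp_force: 30.0
```

Untilting works; continue.

>>> step_arm --moves '[40,14,12,0,0]'

```text
t: 20.45
ee_pos: [0.6497, 0.2407, 0.4274]
tool_rot: [[0.885, 0.252, -0.391], [0.236, -0.968, -0.09], [-0.401, -0.012, -0.916]]
wrist_force: [0.2, 1.0, -1.8]
width: 0.0122
grasp_force: 30.0
```

>>> step_arm --moves '[40,14,12,0,0]'

```text
t: 20.55
ee_pos: [0.6608, 0.2447, 0.4168]
tool_rot: [[0.894, 0.251, -0.372], [0.238, -0.968, -0.082], [-0.38, -0.015, -0.925]]
wrist_force: [0.3, 0.0, -1.7]
width: 0.0121
grasp_force: 30.0
```

>>> step_arm --moves '[40,14,12,0,0]'

```text
t: 20.65
ee_pos: [0.6714, 0.2486, 0.4081]
tool_rot: [[0.903, 0.25, -0.351], [0.24, -0.968, -0.073], [-0.358, -0.018, -0.934]]
wrist_force: [-0.8, 0.3, -2.7]
width: 0.0117
grasp_force: 30.0
```

>>> step_arm --moves '[40,14,12,0,0]'

```text
t: 20.75
ee_pos: [0.6819, 0.2525, 0.4003]
tool_rot: [[0.911, 0.249, -0.328], [0.241, -0.968, -0.064], [-0.334, -0.021, -0.943]]
wrist_force: [0.2, 0.0, -1.5]
width: 0.0119
grasp_force: 30.0
```

>>> step_arm --moves '[40,14,12,0,0]'

```text
t: 20.85
ee_pos: [0.6926, 0.2565, 0.393]
tool_rot: [[0.92, 0.248, -0.304], [0.243, -0.969, -0.054], [-0.308, -0.024, -0.951]]
wrist_force: [-0.2, 0.6, -2.5]
width: 0.0121
grasp_force: 30.0
```

>>> step_arm --moves '[40,14,12,0,0]'

```text
t: 20.95
ee_pos: [0.7035, 0.2605, 0.3861]
tool_rot: [[0.928, 0.247, -0.28], [0.244, -0.969, -0.044], [-0.282, -0.027, -0.959]]
wrist_force: [0.1, -0.0, -2.2]
width: 0.0119
grasp_force: 30.0
```

>>> step_arm --moves '[40,14,12,0,0]'

```text
t: 21.05
ee_pos: [0.7145, 0.2646, 0.3795]
tool_rot: [[0.935, 0.246, -0.255], [0.245, -0.969, -0.034], [-0.255, -0.03, -0.966]]
wrist_force: [-0.4, 0.6, -1.5]
width: 0.0119
grasp_force: 30.0
```

>>> step_arm --moves '[40,14,12,0,0]'

```text
t: 21.15
ee_pos: [0.7258, 0.2687, 0.3733]
tool_rot: [[0.942, 0.245, -0.228], [0.246, -0.969, -0.024], [-0.227, -0.034, -0.973]]
wrist_force: [0.1, -0.3, -2.1]
width: 0.0123
grasp_force: 30.0
```

>>> step_arm --moves '[40,14,12,8,0]'

```text
t: 21.25
ee_pos: [0.7365, 0.2712, 0.3668]
tool_rot: [[0.906, 0.376, -0.195], [0.375, -0.926, -0.045], [-0.197, -0.032, -0.98]]
wrist_force: [-0.3, -0.7, -2.6]
width: 0.0116
grasp_force: 30.0
```

>>> step_arm --moves '[40,14,12,8,0]'

```text
t: 21.35
ee_pos: [0.7478, 0.2752, 0.361]
tool_rot: [[0.847, 0.508, -0.158], [0.505, -0.861, -0.063], [-0.168, -0.026, -0.985]]
wrist_force: [-0.4, -0.5, -1.6]
width: 0.0121
grasp_force: 30.0
```

>>> step_arm --moves '[40,14,12,0,0]'

```text
t: 21.45
ee_pos: [0.7595, 0.2798, 0.3558]
tool_rot: [[0.85, 0.511, -0.13], [0.508, -0.86, -0.053], [-0.138, -0.021, -0.99]]
wrist_force: [1.0, -0.4, -2.9]
width: 0.0119
grasp_force: 30.0
```

>>> step_arm --moves '[40,14,12,0,0]'

```text
t: 21.55
ee_pos: [0.772, 0.2831, 0.3508]
tool_rot: [[0.857, 0.506, -0.101], [0.505, -0.862, -0.041], [-0.108, -0.015, -0.994]]
wrist_force: [-0.7, 0.6, -1.8]
width: 0.012
grasp_force: 30.0
```

>>> step_arm --moves '[40,14,12,0,0]'

```text
t: 21.65
ee_pos: [0.7844, 0.2866, 0.3461]
tool_rot: [[0.86, 0.506, -0.071], [0.505, -0.863, -0.03], [-0.077, -0.01, -0.997]]
wrist_force: [-0.3, 0.0, -1.7]
width: 0.0117
grasp_force: 30.0
```

>>> step_arm --moves '[40,14,12,0,0]'

```text
t: 21.75
ee_pos: [0.7971, 0.2904, 0.3418]
tool_rot: [[0.861, 0.506, -0.041], [0.506, -0.862, -0.019], [-0.045, -0.004, -0.999]]
wrist_force: [-0.1, -0.5, -1.7]
width: 0.0116
grasp_force: 30.0
```

>>> step_arm --moves '[40,14,12,0,0]'

```text
t: 21.85
ee_pos: [0.8099, 0.2943, 0.3377]
tool_rot: [[0.862, 0.506, -0.011], [0.506, -0.862, -0.008], [-0.013, 0.002, -1.0]]
wrist_force: [0.4, -0.1, -1.3]
width: 0.0119
grasp_force: 30.0
```

>>> step_arm --moves '[40,14,12,0,0]'

```text
t: 21.95
ee_pos: [0.8227, 0.2984, 0.334]
tool_rot: [[0.862, 0.506, 0.02], [0.506, -0.862, 0.003], [0.019, 0.008, -1.0]]
wrist_force: [-0.5, -0.2, -2.0]
width: 0.0118
grasp_force: 30.0
```

>>> step_arm --moves '[40,14,12,0,0]'

```text
t: 22.05
ee_pos: [0.8358, 0.3025, 0.3305]
tool_rot: [[0.861, 0.506, 0.051], [0.506, -0.862, 0.014], [0.052, 0.014, -0.999]]
wrist_force: [0.7, 0.5, -2.1]
width: 0.0116
grasp_force: 30.0
```

>>> step_arm --moves '[-5,-1.5,-2,-7,0,-10,-3,-3,-15,0,-15,-5,-6,-15,0,-20.7,-6.5,-10,-15,0,-20.7,-6.5,-15,-15,0,-20.7,-6.5,-19,-15,0,-20.7,-6.5,-22,-15,0,-20.7,-6.5,-24,-15,0,-20.7,-6.5,-24,-15,0,-20.7,-6.5,-24,-15,0]'

```text
t: 23.05
ee_pos: [0.6283, 0.2374, 0.0905]
tool_rot: [[0.963, 0.266, 0.05], [0.266, -0.964, 0.0], [0.048, 0.013, -0.999]]
wrist_force: [1.3, 0.2, -0.5]
width: 0.0116
grasp_force: 30.0
```

```bash
python3 - <<'E'
from h import *
s=bot.read_state();print(s['joints'],s['ee_pos'],s['tool_rot'])
im=grab('scene','s2'); cv2.imwrite('pics/s2c.png',cv2.resize(im['color'][180:330,340:520],(720,600),interpolation=cv2.INTER_CUBIC))
E
```

```text
[ 0.27952271  0.66393203  1.39322327 -0.01586491  1.0363524   1.58893846] [0.62834753 0.23735708 0.0905035 ] [[ 9.62794139e-01  2.65567022e-01  5.00160299e-02]
 [ 2.65892419e-01 -9.64002696e-01  1.53208400e-04]
 [ 4.82562748e-02  1.31513750e-02 -9.98748403e-01]]
```

View pics/s2c.png

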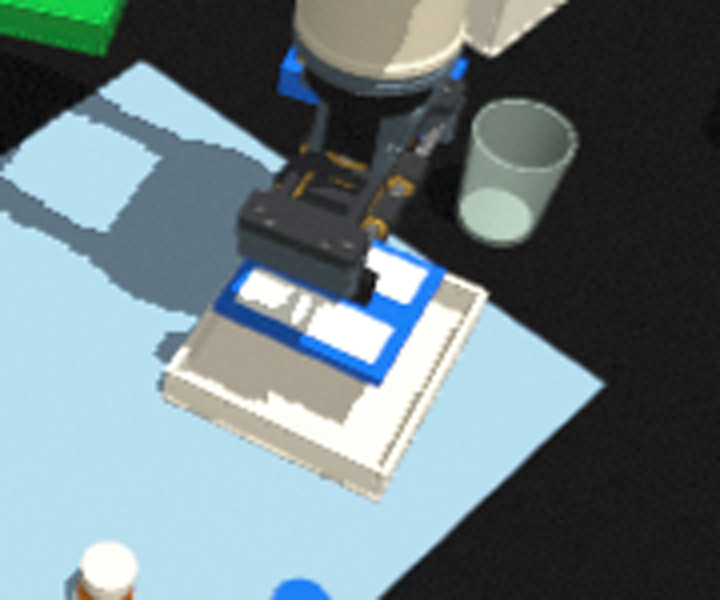

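>>> step_arm --moves '[0,0,-2.5,0,0,0,0,-5,0,0,0,0,-5.9,0,0,0,0,-6.2,0,0,0,0,-6.2,0,0]'

```text
t: 23.6
ee_pos: [0.6289, 0.2376, 0.0295]
tool_rot: [[0.963, 0.266, 0.052], [0.266, -0.964, 0.001], [0.05, 0.013, -0.999]]
wrist_force: [0.4, -0.3, -1.6]
width: 0.0119
grasp_force: 30.0
```

>>> step_arm --moves '[0,0,-0.2,0,0,0,0,-0.4,0,0,0,0,-0.4,0,0]'

```text
t: 23.9
ee_pos: [0.6279, 0.2373, 0.0244]
tool_rot: [[0.963, 0.266, 0.05], [0.266, -0.964, 0.0], [0.049, 0.013, -0.999]]
wrist_force: [0.3, 0.2, -0.9]
width: 0.012
grasp_force: 30.0
```

>>> step_arm --moves '[0,0,-0.1,0,0,0,0,-0.2,0,0,0,0,-0.2,0,0]'

```text
t: 24.2
ee_pos: [0.628, 0.237, 0.0236]
tool_rot: [[0.963, 0.266, 0.051], [0.266, -0.964, 0.0], [0.049, 0.013, -0.999]]
wrist_force: [-7.1, -5.1, 20.1]
width: 0.0119
grasp_force: 30.1
```

>>> step_arm --moves '[0,0,-0.1,0,0,0,0,-0.1,0,0]'

```text
t: 24.4
ee_pos: [0.6281, 0.2371, 0.0234]
tool_rot: [[0.963, 0.266, 0.052], [0.266, -0.964, 0.0], [0.05, 0.014, -0.999]]
wrist_force: [-10.1, -6.3, 32.8]
width: 0.0117
grasp_force: 30.1
```

Contact with the floor; release and retreat.

>>> step_arm --moves '[0,0,0.1,0,0,0,0,0.1,0,0.5,0,0,0.1,0,0.5,0,0,0.1,0,0.5,0,0,0.1,0,0.5,0,0,0.1,0,0.5,0,0,0.1,0,0.5,0,0,1,0,0.5,0,0,3,0,0.5,0,0,6,0,0.5]'

```text
t: 25.4
ee_pos: [0.6267, 0.2369, 0.0809]
tool_rot: [[0.963, 0.266, 0.047], [0.266, -0.964, -0.001], [0.045, 0.013, -0.999]]
wrist_force: [-0.0, 1.0, 0.5]
width: 0.0457
grasp_force: 0.0
```

>>> step_arm --moves '[0,0,5,0,0.5,0,0,10,0,0.5,-4,0,14,0,0.5,-8,-2,17,0,0.5,-12,-4,20,0,0.5,-12,-4,20,0,0.5]'

```text
t: 26.0
ee_pos: [0.5052, 0.1963, 0.2847]
tool_rot: [[0.963, 0.266, 0.053], [0.266, -0.964, 0.001], [0.051, 0.013, -0.999]]
wrist_force: [-0.1, -0.3, 0.1]
width: 0.0457
grasp_force: 0.0
```

```bash
python3 - <<'E'
from h import *
np.set_printoptions(precision=1,suppress=True)
im=grab('scene','s3'); cv2.imwrite('pics/s3c.png',cv2.resize(im['color'][200:440,200:490],(725,600),interpolation=cv2.INTER_CUBIC))
hsv=cv2.cvtColor(im['color'],cv2.COLOR_BGR2HSV)
m=cv2.inRange(hsv,(105,150,80),(125,255,255)); m[:235]=0;m[305:]=0;m[:,:375]=0;m[:,465:]=0
ys,xs=np.nonzero(m); P=np.array([px(im,x,y,0) for x,y in zip(xs,ys)])*1000
P=P[P[:,2]<60]
rc=cv2.minAreaRect(P[:,:2].astype(np.float32)); print(len(P),rc,np.percentile(P[:,2],[5,50,95]))
A=np.c_[P[:,:2]-P[:,:2].mean(0),np.ones(len(P))]; print(np.linalg.lstsq(A,P[:,2],rcond=None)[0][:2]*1000,'mrad')
E
```

```text
493 ((631.4190673828125, 235.98428344726562), (118.02629089355469, 114.41632080078125), 15.697059631347656) [10.3 13.9 17.5]
[0.5 3.1] mrad
  return _methods._mean(a, axis=axis, dtype=dtype,
  ret = ret.dtype.type(ret / rcount)
```

View pics/s3c.png

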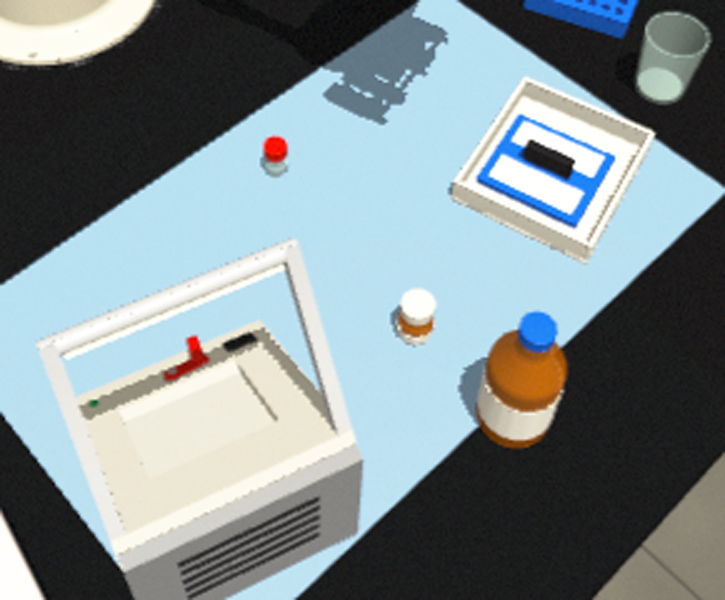

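The pane lies flat in the tray, rib upward, within about 3 mm of the tray's middle. The tab is aside, and nothing else in view has moved.

```bash
python3 -c "
from workcell import bot
print(bot.hand_in())"
```

```text
the job is handed in; nothing more can be done
None
```

The job is handed in (no verdict came back): the red tab is turned aside, the blue pane lies flat near the middle of the white tray with its rib up and released, and nothing else in the final picture had moved.

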